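Line up pipe coupons against the fence with a straightedge

ROBOT

A 6-joint arm with a two-finger parallel gripper is mounted at the origin on the work surface. World frame = base frame: x ahead of the robot, y to its left, z up, the work surface at z = 0. Lengths are in m, angles in rad, forces in N, time in s.
With the tool pointing down it reaches from about 0.2 to 0.875 m from the base axis. Payload 3.4 kg.
Tool frame: the origin (TCP) lies between the finger pads; the fingertips stand 19 mm ahead of it and the grasp point (between the pads) is the TCP; x points along the fingers, z is the direction in which the jaws open and shut, and the axes are right-handed (so a half turn about x gives the same grasp; the last joint's range is limited). The gripper opens to 94 mm and grips with 3 to 60 N. Pads are 16 mm wide; open, the fingers measure 119 mm over their backs; the gripper's body (75 mm by 177 mm) begins 78 mm behind the grasp point.
Start: joints at [-1.3, 0.276, 1.505, -0, 1.361, -0.121], TCP at [0.22, -0.531, 0.224] pointing down, gripper open.
Joint ranges: [-2.89, 2.89], [-0.75, 2.08], [0.22, 2.7], [-1.18, 4.32], [0.11, 2.71], [-2.7, 2.7]. Speed limits (rad/s): [2.57, 2.57, 3.14, 3.14, 3.14, 3.14].

INTERFACE

Orientations are given as [roll, pitch, yaw] about the fixed x, y, z axes, in that order (R = Rz(yaw) Ry(pitch) Rx(roll)).
In Python, from cell import manip gives the robot as it stands. The module is installed in compiled form; this text tells all that it offers.
- The arm moves only by the tool send_rows, never from a script. Its argument "deltas" is a list of rows, each an object of numbers: "hand": the opening, from 0 (shut) to 1 (fully open); "dx", "dy", "dz": the shift along the tool's x, y, z in cm; "turn": the turn about the tool's x in rad. A call has 1 to 5 rows; each row is the pose to reach, as a shift and turn from the pose commanded when the call began, along the tool's axes at that moment; what a row does not reach only later rows make up. A row lasts 1/8 s, in which the tool goes at most 62.5 mm and 10.7 degrees, less where a joint would pass 70% of its speed; a pose out of reach is approached as far as the arm can. A call with a gripper value outside its range is refused whole. The fingers move at their own pace and stop on an object; the grip force is fixed at half the most. Time passes only in rows, so rows that repeat a pose let the fingers close. It gives the time, the measured TCP pose, the force and the opening at its end, in the units of the state.
- manip.get_state(): the state, without advancing time (a new reading comes with each control period).
- manip.camera(name): name is "scene" or "top" or "wrist"; returns a dict with "img" (420x560x3 uint8, red, green, blue), "intrinsics" (3x3 intrinsics, pixels), "rvec" (rotation vector, rad) and "tvec" (3), from world to camera coordinates, as OpenCV has them; the wrist camera has in their place "T_tool_cam" (4x4, takes a point from camera to tool coordinates, whose origin is the TCP and whose axes are the tool frame's). Camera axes: x right, y down, z forward; pixel columns grow to the right and rows downward; lengths in m; the calibration is good to about 2 mm. A picture is of the moment at which its call begins: read the wrist's pose just before it. There is no depth.
- manip.job_done(): hands the job in, once; it reports no verdict.
The state is a dict: "clock": time; "joints": joint angles; "dq": joint speeds; "joint_efforts": joint torques, N m; "ee_pos": TCP position; "ee_rot": TCP orientation; "wrist_force": force on the tool from outside, world axes, zero at the start; "torque": the same for the moment, N m; "opening": finger opening in m.
Only numpy, scipy, OpenCV 4.12 (cv2) and the standard library are available. Lean on these libraries where they do the work, as an engineer would, in place of code of your own. Each camera call takes 0.05 s, during which the arm holds its last target.

TASK

Take the straightedge with the orange grip from its mat and use it to push the four short pipes into a straight line against the upright face of the blue fence; press the whole row home together with about 18 N for a moment, so that every pipe bears on the fence, and never load the fence with more than 20 N. Then lay the straightedge back flat along its mat and let go, with all four pipes left standing against the fence. Do not touch the pipes with the gripper or arm, and leave the other things where they are.

Things in the scene. Friction and masses are not known exactly. Their poses are not given: they have to be found in the camera images.
- fence: Fence: blue steel angle, two red clamps behind, fixed and rigid. Origin: on the table at the middle of the foot of its upright face; the face is this frame's plane x = 0, looks to -x (about towards the robot), 360 mm long (y), 45 mm high. With the row home the working edge is 48 mm in front of the face; friction of pipes and bar on the table takes up to 8 N of the push.
- pipe1: Short steel pipe 1 of 4 (all alike), standing loose on the table, 48 mm outside diameter, 50 mm high, 0.10 to 0.19 kg, 3 mm wall. Origin: centre of its foot. Its yaw means nothing. Pipes start 8 to 46 mm short of the fence, about 74 mm apart along it.
- pipe2: Short steel pipe 2 of 4 (all alike), standing loose on the table, 48 mm outside diameter, 50 mm high, 0.10 to 0.19 kg, 3 mm wall. Origin: centre of its foot. Its yaw means nothing. Pipes start 8 to 46 mm short of the fence, about 74 mm apart along it.
- pipe3: Short steel pipe 3 of 4 (all alike), standing loose on the table, 48 mm outside diameter, 50 mm high, 0.10 to 0.19 kg, 3 mm wall. Origin: centre of its foot. Its yaw means nothing. Pipes start 8 to 46 mm short of the fence, about 74 mm apart along it.
- pipe4: Short steel pipe 4 of 4 (all alike), standing loose on the table, 48 mm outside diameter, 50 mm high, 0.10 to 0.19 kg, 3 mm wall. Origin: centre of its foot. Its yaw means nothing. Pipes start 8 to 46 mm short of the fence, about 74 mm apart along it.
- straightedge: Straightedge: flat silver bar 320 mm long (its y), 70 mm wide (its x), 20 mm high, 0.28 to 0.44 kg, slick-faced, with ruler ticks along its working edge, the long side at x = +35 mm. Origin: centre of its underside. An orange grip block, 26 x 26 mm, stands on it at x = -15 mm, y = 0, from 20 to 65 mm above the underside; pinch it from above across x or y.
- mat: Mat: green rubber mat with yellow end stripes, 380 mm long (its y axis), 130 mm wide (its x axis), 3 mm thick, fixed to the table; the straightedge lies on it at the start. Origin: centre of its underside, on the table.
- marker: Bystander, loose, to be left alone: white marker pen with a black cap, about 145 mm long, lying between the row and the mat. Origin: about the middle of its foot.
- brush: Bystander, loose, to be left alone: hand brush, lying. Origin: about the middle of its foot.
- wrench: Bystander, loose, to be left alone: wrench, lying flat. Origin: about the middle of its foot.
- flange: Bystander, loose, to be left alone: steel pipe flange, 90 mm across, 42 mm high. Origin: about the middle of its foot.
- magnet: Bystander, loose, to be left alone: red square welding magnet, 70 x 70 x 25 mm. Origin: about the middle of its foot.
- sleeve: Bystander, loose, to be left alone: brass-coloured pipe sleeve standing behind the fence, 60 mm across, 55 mm high. Origin: about the middle of its foot.
- tape: Bystander, loose, to be left alone: yellow tape measure, 60 x 35 x 60 mm. Origin: about the middle of its foot.
Not all that is in view belongs to the job. What is shaped like the pipe1 but green or turquoise is not meant.

How it is judged:
On the way, in this order (a step that is already met when the one before it is completed fails the run):
1. the straightedge is lifted clear off its mat (height (world z) of straightedge above 0.02 m), for 0.1 s.
2. the held straightedge presses the row on the fence with more than 8 N in all, every pipe bearing on it (more than 0.3 N each) (contact force between each of pipe1, pipe2, pipe3, pipe4 and fence above 0.3 N and contact force between fence and anything else above 8 N and contact force between the fingers and straightedge above 1 N), for 0.4 s.
At the end, for the whole second after the job is handed in: Each pipe upright on the table, its wall within 2.5 mm of the fence face and its centre within the fence's 360 mm length; straightedge flat on the mat, within 40 mm of the mat's centre along each mat axis and 0.25 rad of its length (either way round); all at rest (x of pipe1 in the frame of fence between -0.0265 and -0.02 m and y of pipe1 in the frame of fence between -0.18 and 0.18 m and angle between each of pipe1, pipe2, pipe3, pipe4's own z axis and vertical below 0.05 rad and height (world z) of each of pipe1, pipe2, pipe3, pipe4 below 0.004 m and linear speed of each of pipe1, pipe2, pipe3, pipe4, straightedge below 0.01 m/s and x of pipe2 in the frame of fence between -0.0265 and -0.02 m and y of pipe2 in the frame of fence between -0.18 and 0.18 m and x of pipe3 in the frame of fence between -0.0265 and -0.02 m and y of pipe3 in the frame of fence between -0.18 and 0.18 m and x of pipe4 in the frame of fence between -0.0265 and -0.02 m and y of pipe4 in the frame of fence between -0.18 and 0.18 m and x of straightedge in the frame of mat between -0.04 and 0.04 m and y of straightedge in the frame of mat between -0.04 and 0.04 m and angle between the y axis of straightedge and the y axis of mat, either way round below 0.25 rad and z of straightedge in the frame of mat below 0.006 m and angle between straightedge's own z axis and vertical below 0.04 rad); the robot touches nothing.
It fails at once if the fence is loaded with more than 20 N (contact force between fence and anything else above 20 N).
It fails at once if the gripper or arm touches a pipe (contact force between any of the fingers, the arm and pipe1 above 0.3 N or contact force between any of the fingers, the arm and pipe2 above 0.3 N or contact force between any of the fingers, the arm and pipe3 above 0.3 N or contact force between any of the fingers, the arm and pipe4 above 0.3 N).
It fails at once if a pipe is tipped by more than 0.3 rad (angle between any of pipe1, pipe2, pipe3, pipe4's own z axis and vertical above 0.3 rad).
It fails at once if another thing is moved by more than 15 mm (distance of any of marker, brush, wrench, flange, magnet, sleeve, tape from where it was at the start of the episode above 0.015 m).
It also fails if it takes over 72 s, if anything falls off the work surface, if the arm or the gripper's body presses on something with over 40 N, if the wrist force passes 120 N, or if a joint passes its speed limit or range.

## Working session

There is one attempt and no reset: what is moved stays moved. The work goes in short steps, Python scripts to look and compute and a tool call to move; the robot and the scene stay as the last step left them, time stands still between calls to the robot, and variables do not carry over. Pictures are saved under pics/ and viewed, and the job is handed in when it is done.

Besides the shell and the picture viewer there is one more tool, called after "Request:" as name(argument=value, ...) on one line, values as JSON. send_rows: Moves the arm, as the interface text tells. Its arguments: {"type":"object","properties":{"deltas":{"type":"array","items":{"type":"object","properties":{"hand":{"type":"number"},"dx":{"type":"number"},"dy":{"type":"number"},"dz":{"type":"number"},"turn":{"type":"number"}}}}},"required":["deltas"]}

```bash
mkdir -p pics; python3 - <<'E'
from cell import manip
import cv2
s=manip.get_state();print(s)
for n in("scene","top","wrist"):
    c=manip.camera(n);cv2.imwrite(f"pics/{n}0.png",c["img"][:,:,::-1])
    print(n,{k:v for k,v in c.items() if k!="img"})
E
```

```text
{'clock': 0.0, 'joints': array([-1.30000345e+00,  2.76585143e-01,  1.50610398e+00, -3.83686390e-05,
        1.36066930e+00, -1.20976393e-01]), 'dq': array([-0.0015878 , -0.00144224, -0.00045822, -0.00153575, -0.00087397,
       -0.00152864]), 'joint_efforts': array([-3.06760569e-05, -4.04585016e+01, -2.37228137e+01,  7.01377192e-02,
        3.43480613e-02, -1.57540640e-04]), 'ee_pos': array([ 0.21940412, -0.53093515,  0.22362193]), 'ee_rot': array([3.04185618, 1.56903015, 1.86283716]), 'wrist_force': array([ 0.77442975,  0.70607347, -0.73624752]), 'torque': array([-0.01156234,  0.01695518,  0.02601023]), 'opening': 0.09408775147290088}
scene {'intrinsics': array([[381.01144999,   0.        , 276.88424964],
       [  0.        , 381.01144999, 209.15012997],
       [  0.        ,   0.        ,   1.        ]]), 'rvec': array([ 1.94518029,  1.82297356, -0.52003909]), 'tvec': array([ 0.05233341, -0.42491301,  1.24405735])}
top {'intrinsics': array([[404.29000359,   0.        , 278.37451484],
       [  0.        , 404.29000359, 208.90787895],
       [  0.        ,   0.        ,   1.        ]]), 'rvec': array([ 2.2075058 , -2.15374464,  0.05223303]), 'tvec': array([-0.09429594,  0.55034436,  1.12998041])}
wrist {'intrinsics': array([[349.62824051,   0.        , 280.55746996],
       [  0.        , 349.62824051, 209.46957968],
       [  0.        ,   0.        ,   1.        ]]), 'T_tool_cam': array([[ 7.02949859e-05, -2.67232849e-01,  9.63631983e-01,
        -1.61125808e-01],
       [ 4.49959996e-04, -9.63631880e-01, -2.67232853e-01,
         7.66295117e-02],
       [ 9.99999896e-01,  4.52380973e-04,  5.25056024e-05,
         7.93549302e-04],
       [ 0.00000000e+00,  0.00000000e+00,  0.00000000e+00,
         1.00000000e+00]])}
```

View pics/top0.png

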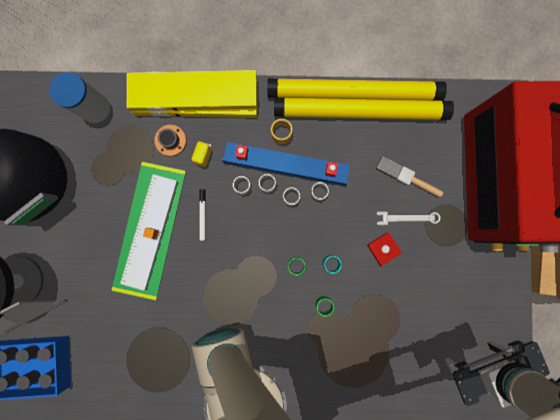

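View pics/scene0.png

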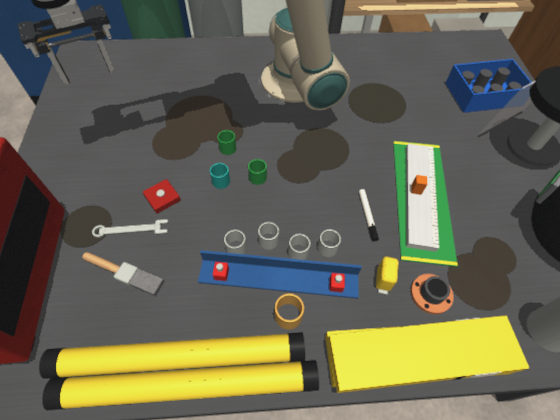

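View pics/wrist0.png

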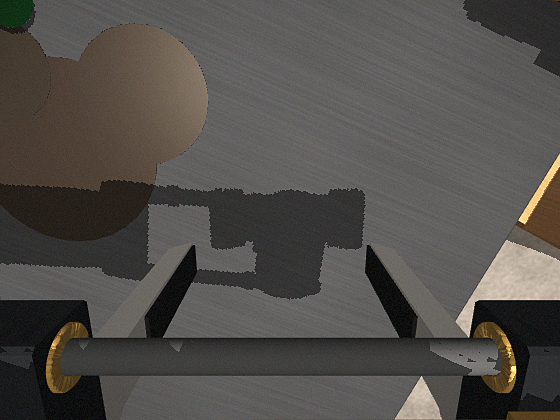

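```bash
cat > h.py <<'E'
from cell import manip
import cv2, numpy as np
def ray(c,uv,z):
    R,_=cv2.Rodrigues(c["rvec"]);K=c["intrinsics"]
    uv=np.atleast_2d(np.array(uv,float));d=np.c_[uv,np.ones(len(uv))]@np.linalg.inv(K).T@R
    o=-R.T@c["tvec"];return (o+d*((z-o[2])/d[:,2:]))
def proj(c,P):
    return cv2.projectPoints(np.array(P,float).reshape(-1,3),c["rvec"],c["tvec"],c["intrinsics"],None)[0].reshape(-1,2)
def tri(c1,u1,c2,u2):
    P=[]
    for c in(c1,c2):
        R,_=cv2.Rodrigues(c["rvec"]);P.append(c["intrinsics"]@np.c_[R,c["tvec"]])
    X=cv2.triangulatePoints(P[0],P[1],np.array(u1,float).reshape(2,1),np.array(u2,float).reshape(2,1));return (X[:3]/X[3]).ravel()
E
python3 - <<'E'
from h import *
t=manip.camera("top");s=manip.camera("scene")
np.savez("c0.npz",t=t["img"],s=s["img"])
def z(i,x0,y0,x1,y1,f,n): cv2.imwrite(n,cv2.resize(i[y0:y1,x0:x1,::-1],None,fx=f,fy=f,interpolation=cv2.INTER_CUBIC))
z(t["img"],100,130,220,305,3.4,"pics/a.png")
z(t["img"],215,135,360,215,5,"pics/b.png")
z(s["img"],190,215,370,300,4.4,"pics/c.png")
z(s["img"],380,130,470,270,4,"pics/d.png")
E
```

```text
(no output)
```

View pics/a.png

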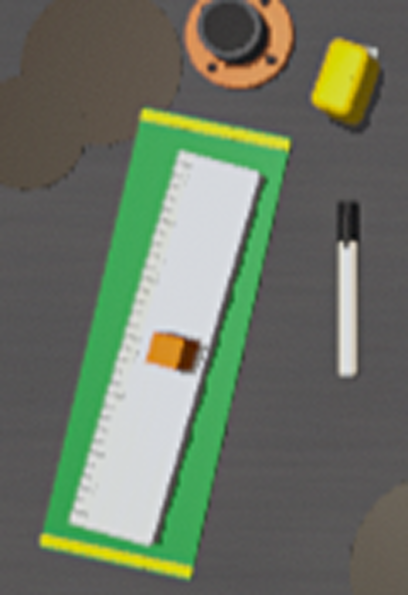

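View pics/b.png

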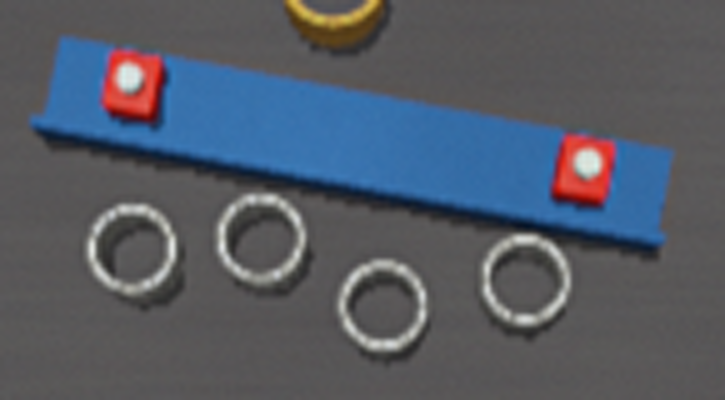

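View pics/c.png

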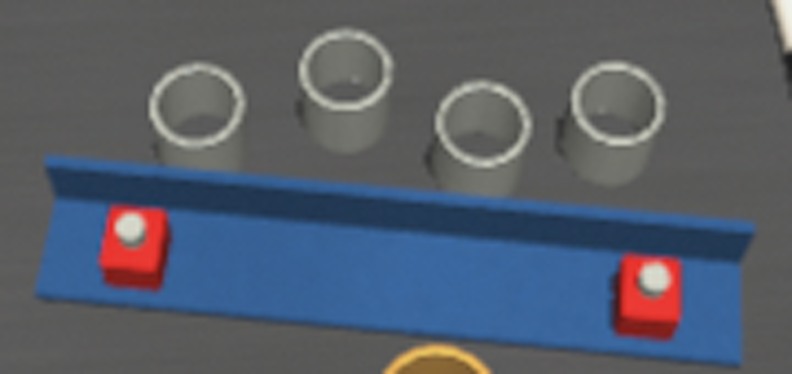

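View pics/d.png

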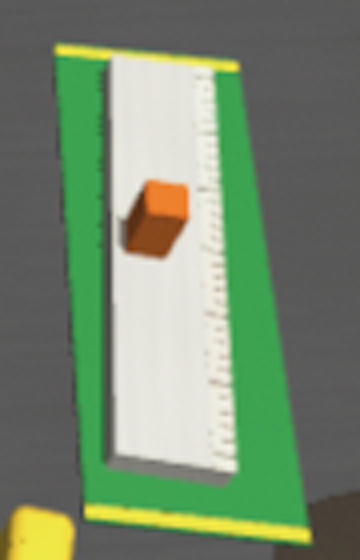

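```bash
python3 - <<'E'
from h import *
t=manip.camera("top");s=manip.camera("scene")
def hsv(i):return cv2.cvtColor(i,cv2.COLOR_RGB2HSV)
H=hsv(t["img"])
# fence blue front edge, top view z=.045 : lowest blue row per column
m=cv2.inRange(H,(100,120,40),(115,255,255));m[:135]=0;m[215:]=0;m[:,:215]=0;m[:,360:]=0
cols=[u for u in range(226,345)];bot=[np.nonzero(m[:,u])[0].max()+.5 for u in cols]
P=ray(t,np.c_[cols,bot],.045)[:,:2]
d=cv2.fitLine(P.astype(np.float32),cv2.DIST_HUBER,0,.001,.001).ravel();print("fence top line",d,np.degrees(np.arctan2(d[1],d[0])))
us=np.nonzero(m.any(0))[0];print(us.min(),us.max(),ray(t,[[us.min()-.5,160.5],[us.max()+.5,184]],.045))
# scene: top edge
Hs=hsv(s["img"]);ms=cv2.inRange(Hs,(100,100,30),(115,255,255));ms[:215]=0;ms[300:]=0;ms[:,:195]=0;ms[:,365:]=0
cols=np.arange(206,355);top=[np.nonzero(ms[:,u])[0].min()-.5 for u in cols]
P=ray(s,np.c_[cols,top],.045)[:,:2]
e=cv2.fitLine(P.astype(np.float32),cv2.DIST_HUBER,0,.001,.001).ravel();print("scene line",e,np.degrees(np.arctan2(e[1],e[0])))
us=np.nonzero(ms.any(0))[0];print(us.min(),us.max())
# pipes top: bright grey ring z=.05
g=cv2.inRange(H,(0,0,120),(179,60,255))
cs,_=cv2.findContours(g[165:215,225:340],cv2.RETR_EXTERNAL,cv2.CHAIN_APPROX_NONE)
for c in cs:
    if len(c)>20:
        el=cv2.fitEllipse(c+np.array([225,165]));p=ray(t,[el[0]],.05)[0];print("pipe top",el[:2],p)
cs,_=cv2.findContours(cv2.inRange(Hs,(0,0,130),(179,60,255))[220:265,215:350],cv2.RETR_EXTERNAL,cv2.CHAIN_APPROX_NONE)
for c in cs:
    if len(c)>20:
        el=cv2.fitEllipse(c+np.array([215,220]));p=ray(s,[el[0]],.05)[0];print("pipe scene",el[:2],p)
# mat
for c,HH,n,roi in((t,H,"top",(100,190,155,305)),(s,Hs,"scene",(385,465,135,270))):
    m=cv2.inRange(HH,(20,100,60),(80,255,255));k=np.zeros_like(m);k[roi[2]:roi[3],roi[0]:roi[1]]=m[roi[2]:roi[3],roi[0]:roi[1]]
    a=cv2.inRange(HH,(0,0,150),(179,70,255));ka=np.zeros_like(a);ka[roi[2]:roi[3],roi[0]:roi[1]]=a[roi[2]:roi[3],roi[0]:roi[1]]
    o=cv2.inRange(HH,(5,150,80),(17,255,255));ko=np.zeros_like(a);ko[roi[2]:roi[3],roi[0]:roi[1]]=o[roi[2]:roi[3],roi[0]:roi[1]]
    cc=max(cv2.findContours(k,0,1)[0],key=cv2.contourArea)
    Q=ray(c,cc.reshape(-1,2),.003)[:,:2].astype(np.float32);print(n,"mat",cv2.minAreaRect(Q))
    cc=max(cv2.findContours(ka,0,1)[0],key=cv2.contourArea)
    Q=ray(c,cc.reshape(-1,2),.023)[:,:2].astype(np.float32);print(n,"bar",cv2.minAreaRect(Q))
    # brightest orange top
    v=HH[...,2]; kt=ko&((v>v[ko>0].max()*.75)*255).astype(np.uint8)
    y,x=np.nonzero(kt);print("grip",x.mean(),y.mean(),ray(c,[[x.mean(),y.mean()]],.068))
E
```

```text
fence top line [ 0.16376294  0.9864997   0.649704   -0.0969099 ] 80.574615
221 348 [[ 0.68236408  0.08399171  0.045     ]
 [ 0.62454513 -0.27374154  0.045     ]]
scene line [ 0.16452505  0.9863729   0.65720445 -0.09220769] 80.53035
198 361
pipe top ((290.9776916503906, 195.5432891845703), (16.885377883911133, 17.454120635986328)) [ 0.58817398 -0.11511606  0.05      ]
pipe top ((319.6167907714844, 190.44822692871094), (17.126039505004883, 17.164962768554688)) [ 0.60415329 -0.19375434  0.05      ]
pipe top ((240.7369842529297, 184.234130859375), (16.96861457824707, 17.257553100585938)) [0.61633963 0.02470097 0.05      ]
pipe top ((266.5704345703125, 182.19232177734375), (17.079221725463867, 17.4210147857666)) [ 0.62368461 -0.04673238  0.05      ]
pipe scene ((299.4963684082031, 242.7062530517578), (18.588768005371094, 20.830286026000977)) [ 0.62617133 -0.04534971  0.05      ]
pipe scene ((330.0391845703125, 238.0917205810547), (18.1563663482666, 20.665555953979492)) [0.61864817 0.02552732 0.05      ]
pipe scene ((234.34727478027344, 238.5914306640625), (18.60314178466797, 20.905303955078125)) [ 0.60661351 -0.19215381  0.05      ]
pipe scene ((268.1422424316406, 230.54464721679688), (17.695796966552734, 20.57309341430664)) [ 0.59032945 -0.11436129  0.05      ]
top mat ((0.48420488834381104, 0.2914864122867584), (0.1329123079776764, 0.38074976205825806), 79.45082092285156)
top bar ((0.4795754551887512, 0.2858722507953644), (0.071865014731884, 0.32241207361221313), 75.94923400878906)
grip 152.46153846153845 217.42307692307693 [[0.51775439 0.26028838 0.068     ]]
scene mat ((0.4860321879386902, 0.29277610778808594), (0.13126753270626068, 0.38173627853393555), 79.43390655517578)
scene bar ((0.48267924785614014, 0.28674787282943726), (0.07148760557174683, 0.31990304589271545), 75.89592742919922)
grip 421.24418604651163 179.40697674418604 [[0.47856011 0.27131761 0.068     ]]
```

```bash
python3 - <<'E'
from h import *
from scipy.spatial.transform import Rotation as Ro
s=manip.get_state();R=Ro.from_euler("xyz",s["ee_rot"]).as_matrix();print(R.round(3))
print("tool z yaw",np.degrees(np.arctan2(R[1,2],R[0,2])), "tool y yaw",np.degrees(np.arctan2(R[1,1],R[0,1])))
t=manip.camera("top")
for n,uv in dict(marker_top=(202,192),marker_bot=(202,240),tape=(201,153),dec1=(297,266),dec2=(333,264),flange=(170,140)).items():
    print(n,ray(t,[uv],.01)[0].round(3))
E
```

```text
[[-0.     0.924  0.382]
 [ 0.     0.382 -0.924]
 [-1.     0.    -0.   ]]
tool z yaw -67.55258053777098 tool y yaw 22.447418731044355
marker_top [0.596 0.14  0.01 ]
marker_bot [0.459 0.135 0.01 ]
tape [0.709 0.147 0.01 ]
dec1 [ 0.393 -0.137  0.01 ]
dec2 [ 0.401 -0.239  0.01 ]
flange [0.745 0.239 0.01 ]
```

```bash
cat >> h.py <<'E'
from scipy.spatial.transform import Rotation as Ro
def to(p,yaw):
    s=manip.get_state();R=Ro.from_euler("xyz",s["ee_rot"]).as_matrix()
    y0=np.degrees(np.arctan2(R[1,2],R[0,2]));d=R.T@(np.array(p)-s["ee_pos"])*100
    tu=-np.radians((yaw-y0+180)%360-180)
    print("t %.2f pos"%s["clock"],s["ee_pos"].round(4),"yaw %.2f tilt"%y0,R[2].round(4),"F",s["wrist_force"].round(2),"open %.4f"%s["opening"])
    print("delta cm",d.round(3),"turn %.4f"%tu)
E
python3 -c "
from h import *
to([.478,.2715,.2],75.9)"
```

```text
t 0.40 pos [ 0.2196 -0.5314  0.2243] yaw -67.55 tilt [-1.e+00  0.e+00 -2.e-04] F [-0.06  0.18  0.76] open 0.0943
delta cm [  2.449  54.546 -64.336] turn -2.5037
```

Request:
send_rows(deltas=[{"dx":0.8,"dy":3.6,"dz":-4.3,"turn":-0.16,"hand":1},{"dx":1.6,"dy":7.2,"dz":-8.6,"turn":-0.33,"hand":1},{"dx":2.4,"dy":10.8,"dz":-12.8,"turn":-0.5,"hand":1},{"dx":2.4,"dy":14.4,"dz":-17,"turn":-0.67,"hand":1},{"dx":2.4,"dy":18,"dz":-21.2,"turn":-0.83,"hand":1}])

```text
clock: 1.02
ee_pos: [0.3053, -0.2651, 0.2005]
ee_rot: [-0.102, 1.57, -0.446]
wrist_force: [1.0, -0.2, 0.5]
opening: 0.0939
```

```bash
python3 -c "
from h import *
to([.478,.2715,.2],75.9)"
```

```text
t 1.02 pos [ 0.3053 -0.2651  0.2005] yaw -19.73 tilt [-1.e+00 -1.e-04  8.e-04] F [ 0.97 -0.2   0.46] open 0.0939
delta cm [ 4.8000e-02  5.6344e+01 -1.8630e+00] turn -1.6691
```

Request:
send_rows(deltas=[{"dy":5.6,"dz":-0.2,"turn":-0.16,"hand":1},{"dy":11.2,"dz":-0.4,"turn":-0.33,"hand":1},{"dy":16.8,"dz":-0.6,"turn":-0.5,"hand":1},{"dy":22.4,"dz":-0.8,"turn":-0.67,"hand":1},{"dy":28,"dz":-1,"turn":-0.83,"hand":1}])

```text
validation failed for argument at $.de...
```

```bash
python3 -c "
from h import *
to([.478,.2715,.2],75.9)"
```

```text
t 1.02 pos [ 0.3053 -0.2651  0.2005] yaw -19.73 tilt [-1.e+00 -1.e-04  8.e-04] F [ 0.97 -0.2   0.46] open 0.0939
delta cm [ 4.8000e-02  5.6344e+01 -1.8630e+00] turn -1.6691
```

Every field seems to be required.

Request:
send_rows(deltas=[{"dx":0,"dy":5.6,"dz":-0.2,"turn":-0.16,"hand":1},{"dx":0,"dy":11.2,"dz":-0.4,"turn":-0.33,"hand":1},{"dx":0,"dy":16.8,"dz":-0.6,"turn":-0.5,"hand":1},{"dx":0,"dy":22.4,"dz":-0.8,"turn":-0.67,"hand":1},{"dx":0,"dy":28,"dz":-1,"turn":-0.83,"hand":1}])

```text
clock: 1.65
ee_pos: [0.3918, 0.0015, 0.2009]
ee_rot: [-0.811, 1.569, -0.324]
wrist_force: [1.3, 0.0, 0.1]
opening: 0.0938
```

```bash
python3 -c "
from h import *
to([.478,.2715,.2],75.9)"
```

```text
t 1.65 pos [0.3918 0.0015 0.2009] yaw 27.86 tilt [-1.     -0.0012  0.0012] F [1.35 0.   0.13] open 0.0938
delta cm [ 0.087 19.845 20.238] turn -0.8384
```

Request:
send_rows(deltas=[{"dx":0,"dy":4,"dz":4,"turn":-0.17,"hand":1},{"dx":0,"dy":8,"dz":8,"turn":-0.34,"hand":1},{"dx":0,"dy":12,"dz":12.2,"turn":-0.51,"hand":1},{"dx":0,"dy":16,"dz":16.3,"turn":-0.68,"hand":1},{"dx":0,"dy":19.4,"dz":20,"turn":-0.82,"hand":1}])

```text
clock: 2.28
ee_pos: [0.4793, 0.2665, 0.2005]
ee_rot: [-1.248, 1.57, 0.059]
wrist_force: [0.8, -0.3, 0.6]
opening: 0.0941
```

Request:
send_rows(deltas=[{"dx":0,"dy":0,"dz":0,"turn":0,"hand":1},{"dx":0,"dy":0,"dz":0,"turn":0,"hand":1}])

```text
clock: 2.52
ee_pos: [0.4783, 0.2638, 0.2001]
ee_rot: [2.682, 1.569, -2.3]
wrist_force: [-0.7, 0.4, -0.6]
opening: 0.0941
```

```bash
python3 -c "
from h import *
to([.478,.2715,.2],75.9)
s=manip.get_state();c=manip.camera('wrist');cv2.imwrite('pics/w1.png',c['img'][:,:,::-1])
R=Ro.from_euler('xyz',s['ee_rot']).as_matrix();T=np.eye(4);T[:3,:3]=R;T[:3,3]=s['ee_pos'];np.savez('w1.npz',T=T@c['T_tool_cam'],K=c['intrinsics'],img=c['img'])
W=np.linalg.inv(T@c['T_tool_cam'])
c2=dict(rvec=cv2.Rodrigues(W[:3,:3])[0],tvec=W[:3,3],intrinsics=c['intrinsics'])
H=cv2.cvtColor(c['img'],cv2.COLOR_RGB2HSV);m=cv2.inRange(H,(5,150,80),(17,255,255))
v=H[...,2];print(v[m>0].max(),np.histogram(v[m>0],8))
n=m&((v>v[m>0].max()*.8)*255).astype('uint8')
cc=max(cv2.findContours(n,0,1)[0],key=cv2.contourArea)
r=cv2.minAreaRect(ray(c2,cc.reshape(-1,2),.068)[:,:2].astype(np.float32));print('grip top',r)
"
```

```text
t 2.52 pos [0.4783 0.2638 0.2001] yaw 74.53 tilt [-1.0e+00  7.0e-04 -1.4e-03] F [-0.67  0.39 -0.63] open 0.0941
delta cm [0.011 0.237 0.737] turn -0.0240
255 (array([284, 176, 626,  29,  26, 377, 730, 222]), array([ 80.   , 101.875, 123.75 , 145.625, 167.5  , 189.375, 211.25 ,
       233.125, 255.   ]))
grip top ((0.6837254762649536, 0.2475452721118927), (0.07403678447008133, 0.05229686573147774), 74.6352310180664)
```

View pics/w1.png

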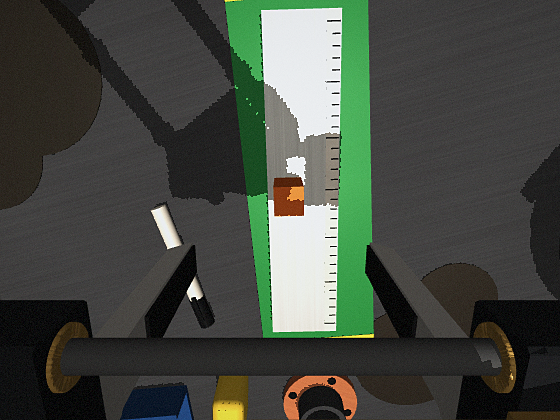

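```bash
python3 -c "
from h import *
d=np.load('w1.npz');W=np.linalg.inv(d['T']);c2=dict(rvec=cv2.Rodrigues(W[:3,:3])[0],tvec=W[:3,3],intrinsics=d['K'])
img=d['img']
cv2.imwrite('pics/g.png',cv2.resize(img[165:230,255:325,::-1],None,fx=8,fy=8,interpolation=cv2.INTER_NEAREST))
P=ray(c2,[[261.5,10],[272.5,331],[341,8],[335,331]],.023)[:,:2];print(P)
for a,b in((0,1),(2,3)):
  e=P[b]-P[a];print(np.degrees(np.arctan2(e[1],e[0])),np.linalg.norm(e))
print(P.mean(0))
print(ray(c2,[[289,201],[274,187],[304,187],[274,215],[304,215]],.068))
"
```

```text
[[0.31544753 0.29004173]
 [0.6254265  0.21224717]
 [0.33231374 0.35681484]
 [0.64384729 0.27915699]]
-14.08838911904838 0.31959185267851586
-13.997196332417646 0.3210668040146035
[0.47925877 0.28456518]
[[0.47546549 0.27060612 0.068     ]
 [0.46013895 0.26145103 0.068     ]
 [0.46696436 0.2861791  0.068     ]
 [0.48415673 0.25468489 0.068     ]
 [0.49113098 0.27996368 0.068     ]]
```

View pics/g.png

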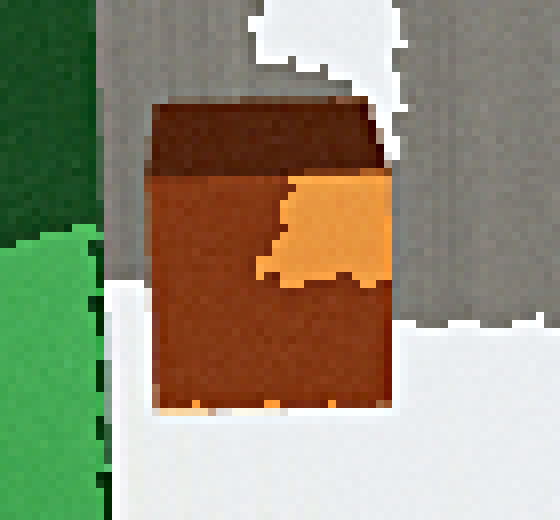

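```bash
python3 -c "
from h import *
to([.4760,.2705,.045],75.95)"
```

```text
t 2.58 pos [0.4783 0.2633 0.2003] yaw 74.48 tilt [-1.0e+00  5.0e-04 -1.2e-03] F [ 0.15 -0.13 -0.49] open 0.0937
delta cm [15.529  0.405  0.654] turn -0.0256
```

Request:
send_rows(deltas=[{"dx":4,"dy":0.4,"dz":0.65,"turn":-0.026,"hand":1},{"dx":8,"dy":0.4,"dz":0.65,"turn":-0.026,"hand":1},{"dx":11,"dy":0.4,"dz":0.65,"turn":-0.026,"hand":1},{"dx":12.5,"dy":0.4,"dz":0.65,"turn":-0.026,"hand":1},{"dx":12.5,"dy":0.4,"dz":0.65,"turn":-0.026,"hand":1}])

```text
clock: 3.2
ee_pos: [0.4764, 0.2706, 0.0751]
ee_rot: [2.348, 1.569, -2.61]
wrist_force: [-0.2, -0.4, 0.5]
opening: 0.094
```

```bash
python3 -c "
from h import *
to([.4760,.2705,.045],75.95)"
```

```text
t 3.20 pos [0.4764 0.2706 0.0751] yaw 75.95 tilt [-1.      0.0011 -0.001 ] F [-0.23 -0.37  0.49] open 0.0940
delta cm [ 3.014  0.029 -0.012] turn 0.0001
```

Request:
send_rows(deltas=[{"dx":1.5,"dy":0,"dz":0,"turn":0,"hand":1},{"dx":3,"dy":0,"dz":0,"turn":0,"hand":1},{"dx":3,"dy":0,"dz":0,"turn":0,"hand":1},{"dx":3,"dy":0,"dz":0,"turn":0,"hand":0},{"dx":3,"dy":0,"dz":0,"turn":0,"hand":0}])

```text
clock: 3.82
ee_pos: [0.4771, 0.2718, 0.0458]
ee_rot: [-1.041, 1.57, 0.286]
wrist_force: [-0.0, 0.6, 0.5]
opening: 0.0772
```

Request:
send_rows(deltas=[{"dx":0,"dy":0,"dz":0,"turn":0,"hand":0},{"dx":0,"dy":0,"dz":0,"turn":0,"hand":0},{"dx":0,"dy":0,"dz":0,"turn":0,"hand":0},{"dx":0,"dy":0,"dz":0,"turn":0,"hand":0},{"dx":0,"dy":0,"dz":0,"turn":0,"hand":0}])

```text
clock: 4.45
ee_pos: [0.4767, 0.2716, 0.0454]
ee_rot: [-3.074, 1.571, -1.747]
wrist_force: [0.5, -1.0, 0.8]
opening: 0.0275
```

```bash
python3 -c "
from h import *
to([.4760,.2705,.045],75.95)"
```

```text
t 4.45 pos [0.4767 0.2716 0.0454] yaw 76.03 tilt [-1.e+00 -0.e+00 -1.e-04] F [ 0.53 -0.98  0.76] open 0.0275
delta cm [ 0.042  0.046 -0.122] turn 0.0015
```

Request:
send_rows(deltas=[{"dx":0,"dy":0,"dz":0,"turn":0,"hand":0},{"dx":0,"dy":0,"dz":0,"turn":0,"hand":0},{"dx":0,"dy":0,"dz":0,"turn":0,"hand":0},{"dx":-1,"dy":0,"dz":0,"turn":0,"hand":0},{"dx":-3,"dy":0,"dz":0,"turn":0,"hand":0}])

```text
clock: 5.08
ee_pos: [0.4756, 0.2711, 0.0749]
ee_rot: [2.237, 1.567, -2.72]
wrist_force: [0.6, -0.8, -3.5]
opening: 0.0255
```

Request:
send_rows(deltas=[{"dx":-3,"dy":0,"dz":0,"turn":0,"hand":0},{"dx":-7,"dy":0,"dz":0,"turn":0,"hand":0},{"dx":-10,"dy":0,"dz":0,"turn":0,"hand":0},{"dx":-10,"dy":0,"dz":0,"turn":0,"hand":0},{"dx":-10,"dy":0,"dz":0,"turn":0,"hand":0}])

```text
clock: 5.7
ee_pos: [0.4757, 0.2711, 0.1742]
ee_rot: [2.25, 1.568, -2.706]
wrist_force: [0.3, -0.0, -3.6]
opening: 0.0258
```

```bash
python3 -c "
from h import *
to([.535,-.077,.18],-9.45)
for n in('top','scene'):
    cv2.imwrite(f'pics/{n}1.png',manip.camera(n)['img'][:,:,::-1])
"
```

```text
t 5.70 pos [0.4757 0.2711 0.1742] yaw 76.03 tilt [-1.      0.002  -0.0016] F [ 0.26 -0.02 -3.56] open 0.0258
delta cm [ -0.56  -14.158 -32.355] turn 1.4920
```

View pics/scene1.png

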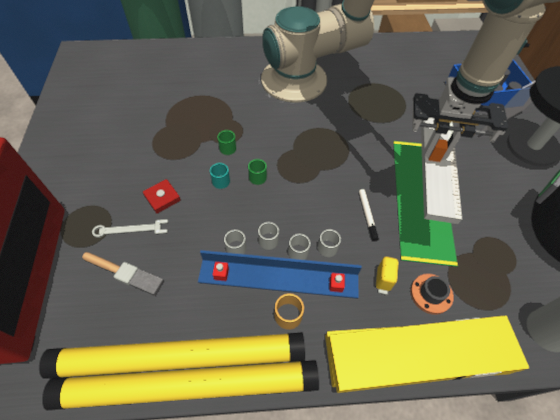

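```bash
python3 -c "
from h import *
to([.498,-.068,.174],-9.45)
"
```

```text
t 5.80 pos [0.4755 0.2711 0.1736] yaw 76.03 tilt [-1.      0.003  -0.0023] F [-0.38  0.13 -2.47] open 0.0255
delta cm [ 1.0000e-03 -1.0368e+01 -3.2360e+01] turn 1.4919
```

Request:
send_rows(deltas=[{"dx":0,"dy":-0.8,"dz":-2.5,"turn":0.12,"hand":0},{"dx":0,"dy":-2,"dz":-6.2,"turn":0.28,"hand":0},{"dx":0,"dy":-3.2,"dz":-10,"turn":0.46,"hand":0},{"dx":0,"dy":-4.4,"dz":-13.7,"turn":0.63,"hand":0},{"dx":0,"dy":-5.6,"dz":-17.5,"turn":0.8,"hand":0}])

```text
clock: 6.42
ee_pos: [0.488, 0.087, 0.174]
ee_rot: [2.679, 1.568, -3.082]
wrist_force: [-0.7, 0.2, -3.7]
opening: 0.026
```

```bash
python3 -c "
from h import *
to([.498,-.068,.174],-9.45)
"
```

```text
t 6.42 pos [0.488 0.087 0.174] yaw 29.89 tilt [-1.      0.0012 -0.0024] F [-0.71  0.19 -3.71] open 0.0260
delta cm [ -0.    -13.94   -6.859] turn 0.6865
```

Request:
send_rows(deltas=[{"dx":0,"dy":-3.5,"dz":-1.7,"turn":0.16,"hand":0},{"dx":0,"dy":-7,"dz":-3.4,"turn":0.32,"hand":0},{"dx":0,"dy":-10.5,"dz":-5.1,"turn":0.48,"hand":0},{"dx":0,"dy":-12.8,"dz":-6.2,"turn":0.62,"hand":0},{"dx":0,"dy":-13.9,"dz":-6.9,"turn":0.685,"hand":0}])

```text
clock: 7.05
ee_pos: [0.4985, -0.0679, 0.1739]
ee_rot: [-3.134, 1.568, 2.986]
wrist_force: [0.0, 0.2, -3.5]
opening: 0.026
```

Request:
send_rows(deltas=[{"dx":0,"dy":0,"dz":0,"turn":0,"hand":0},{"dx":0,"dy":0,"dz":0,"turn":0,"hand":0}])

```text
clock: 7.3
ee_pos: [0.4986, -0.0659, 0.1747]
ee_rot: [2.78, 1.569, 2.623]
wrist_force: [1.2, 0.5, -4.2]
opening: 0.0261
```

```bash
python3 -c "
from h import *
to([.498,-.068,.06],-9.45)
for n in('top',):
    cv2.imwrite(f'pics/{n}2.png',manip.camera(n)['img'][:,:,::-1])
"
```

```text
t 7.30 pos [ 0.4986 -0.0659  0.1747] yaw -9.00 tilt [-1.0e+00  7.0e-04 -1.8e-03] F [ 1.25  0.54 -4.16] open 0.0261
delta cm [ 1.1465e+01 -2.2100e-01 -2.0000e-03] turn 0.0079
```

View pics/top2.png

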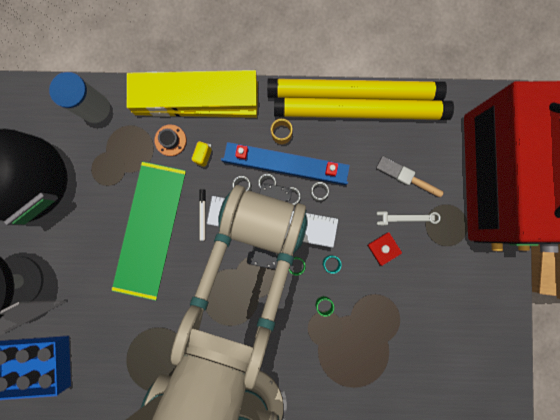

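```bash
python3 -c "
from h import *
to([.498,-.068,.06],-9.45)
c=manip.camera('top')
cv2.imwrite('pics/tz.png',cv2.resize(c['img'][185:260,190:350,::-1],None,fx=5,fy=5,interpolation=cv2.INTER_CUBIC))
"
```

```text
t 7.35 pos [ 0.4987 -0.0658  0.1749] yaw -8.98 tilt [-1.0e+00  6.0e-04 -1.3e-03] F [ 0.15 -0.15 -2.45] open 0.0256
delta cm [11.489 -0.235 -0.022] turn 0.0082
```

View pics/tz.png

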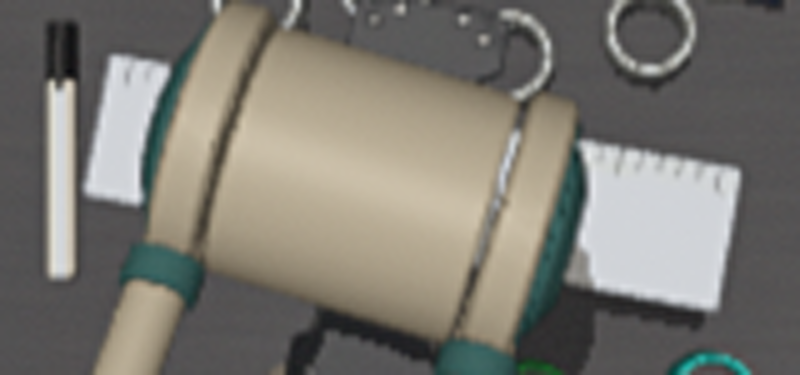

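```bash
python3 -c "
from h import *
c=manip.camera('top')
P=ray(c,[[211.6,195.8],[338.2,218.4],[207,223.6],[333.4,247]],.152)[:,:2];print(P,P.mean(0))
e=P[0]-P[1];print(np.degrees(np.arctan2(*e[::-1])),np.linalg.norm(e));e=P[2]-P[3];print(np.degrees(np.arctan2(*e[::-1])))
n=np.array([.9864,-.1642]);y=np.array([.1642,.9864]);f=np.array([.656,-.0945]);print((P-f)@n,(P-f)@y)
"
```

```text
[[ 0.57279911  0.08566121]
 [ 0.52373653 -0.23273438]
 [ 0.50267822  0.09470168]
 [ 0.45242405 -0.22196102]] [ 0.51290948 -0.06858313]
81.24001352751704 0.3221535193022138
80.9823992688085
[-0.11165183 -0.10776661 -0.18230352 -0.17987822] [ 0.16404943 -0.15807206  0.1614531  -0.15915472]
```

Request:
send_rows(deltas=[{"dx":3,"dy":0,"dz":0,"turn":0.004,"hand":0},{"dx":6,"dy":0,"dz":0,"turn":0.008,"hand":0},{"dx":9,"dy":0,"dz":0,"turn":0.008,"hand":0},{"dx":11.5,"dy":0,"dz":0,"turn":0.008,"hand":0},{"dx":12,"dy":0,"dz":0,"turn":0.008,"hand":0}])

```text
clock: 8.07
ee_pos: [0.4979, -0.0657, 0.0541]
ee_rot: [3.038, 1.567, 2.873]
wrist_force: [-0.7, 0.1, -3.5]
opening: 0.026
```

Request:
send_rows(deltas=[{"dx":0.3,"dy":0,"dz":0,"turn":0,"hand":0},{"dx":0.6,"dy":0,"dz":0,"turn":0,"hand":0},{"dx":0.9,"dy":0,"dz":0,"turn":0,"hand":0},{"dx":0.9,"dy":0,"dz":0,"turn":0,"hand":0}])

```text
clock: 8.57
ee_pos: [0.4992, -0.0666, 0.0467]
ee_rot: [-0.338, 1.57, -0.504]
wrist_force: [-0.5, -0.2, -3.3]
opening: 0.0261
```

```bash
python3 -c "
from h import *
to([.498,-.068,.0435],-9.45)
cv2.imwrite('pics/s3.png',manip.camera('scene')['img'][:,:,::-1])
"
```

```text
t 8.57 pos [ 0.4992 -0.0666  0.0467] yaw -9.51 tilt [-1.e+00 -1.e-04  4.e-04] F [-0.53 -0.19 -3.25] open 0.0261
delta cm [ 0.316 -0.154 -0.095] turn -0.0011
```

View pics/s3.png

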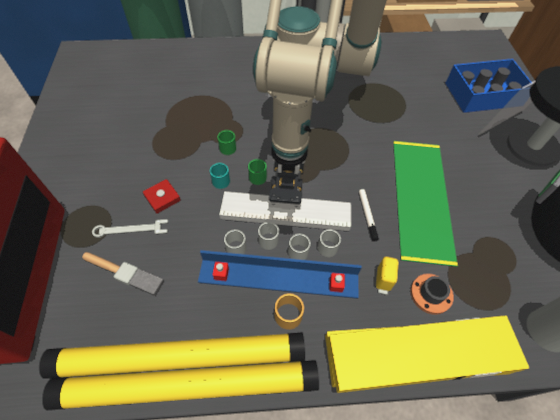

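Request:
send_rows(deltas=[{"dx":0.1,"dy":0,"dz":0.4,"turn":0,"hand":0},{"dx":0.2,"dy":0,"dz":0.9,"turn":0,"hand":0},{"dx":0.2,"dy":0,"dz":1.4,"turn":0,"hand":0},{"dx":0.2,"dy":0,"dz":1.9,"turn":0,"hand":0},{"dx":0.2,"dy":0,"dz":2.4,"turn":0,"hand":0}])

```text
clock: 9.25
ee_pos: [0.5228, -0.0705, 0.0444]
ee_rot: [-3.128, 1.57, 2.989]
wrist_force: [-1.1, 1.0, -3.4]
opening: 0.0257
```

Request:
send_rows(deltas=[{"dx":0,"dy":0,"dz":0.3,"turn":0,"hand":0},{"dx":0,"dy":0,"dz":0.6,"turn":0,"hand":0},{"dx":0,"dy":0,"dz":0.9,"turn":0,"hand":0},{"dx":0,"dy":0,"dz":1.2,"turn":0,"hand":0},{"dx":0,"dy":0,"dz":1.5,"turn":0,"hand":0}])

```text
clock: 9.88
ee_pos: [0.5377, -0.0731, 0.0444]
ee_rot: [-2.652, 1.571, -2.818]
wrist_force: [-1.2, 0.6, -3.7]
opening: 0.0258
```

```bash
python3 -c "
from h import *
to([.559,-.0785,.0435],-9.45)
cv2.imwrite('pics/s4.png',cv2.resize(manip.camera('scene')['img'][170:310,180:400,::-1],None,fx=3.5,fy=3.5,interpolation=cv2.INTER_CUBIC))
"
```

```text
t 9.88 pos [ 0.5377 -0.0731  0.0444] yaw -9.51 tilt [-1.e+00 -1.e-04 -2.e-04] F [-1.23  0.58 -3.72] open 0.0258
delta cm [ 0.09  -0.184  2.192] turn -0.0010
```

View pics/s4.png

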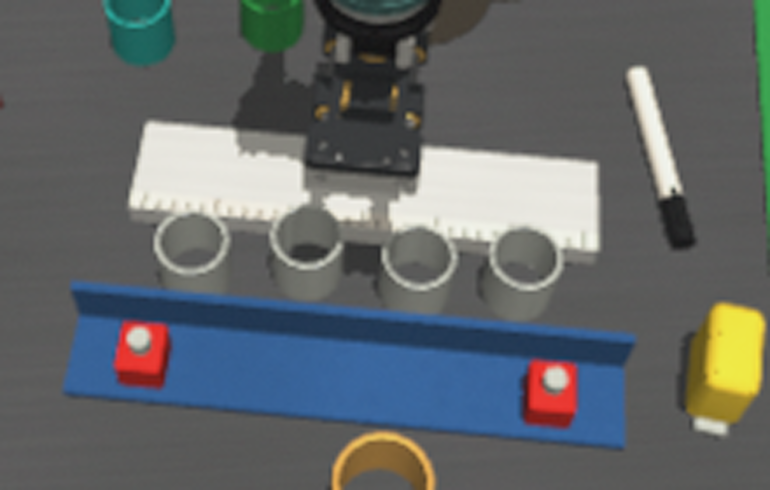

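Request:
send_rows(deltas=[{"dx":0,"dy":0,"dz":0.25,"turn":0,"hand":0},{"dx":0,"dy":0,"dz":0.5,"turn":0,"hand":0},{"dx":0,"dy":0,"dz":0.75,"turn":0,"hand":0},{"dx":0,"dy":0,"dz":1,"turn":0,"hand":0},{"dx":0,"dy":0,"dz":1.2,"turn":0,"hand":0}])

```text
clock: 10.55
ee_pos: [0.5492, -0.075, 0.0443]
ee_rot: [-3.051, 1.57, 3.067]
wrist_force: [-3.2, 0.7, -3.7]
opening: 0.0256
```

Request:
send_rows(deltas=[{"dx":0,"dy":0,"dz":0.1,"turn":0,"hand":0},{"dx":0,"dy":0,"dz":0.2,"turn":0,"hand":0},{"dx":0,"dy":0,"dz":0.3,"turn":0,"hand":0}])

```text
clock: 10.92
ee_pos: [0.5522, -0.0755, 0.0443]
ee_rot: [3.122, 1.57, 2.956]
wrist_force: [-2.5, 1.2, -4.7]
opening: 0.026
```

```bash
python3 -c "
from h import *
to([.559,-.0785,.0435],-9.45)
cv2.imwrite('pics/s5.png',cv2.resize(manip.camera('scene')['img'][190:310,190:380,::-1],None,fx=4,fy=4,interpolation=cv2.INTER_CUBIC))
"
```

```text
t 10.93 pos [ 0.5522 -0.0755  0.0443] yaw -9.52 tilt [-1.e+00  0.e+00 -4.e-04] F [-2.55  1.19 -4.65] open 0.0260
delta cm [ 0.075 -0.186  0.722] turn -0.0012
```

View pics/s5.png

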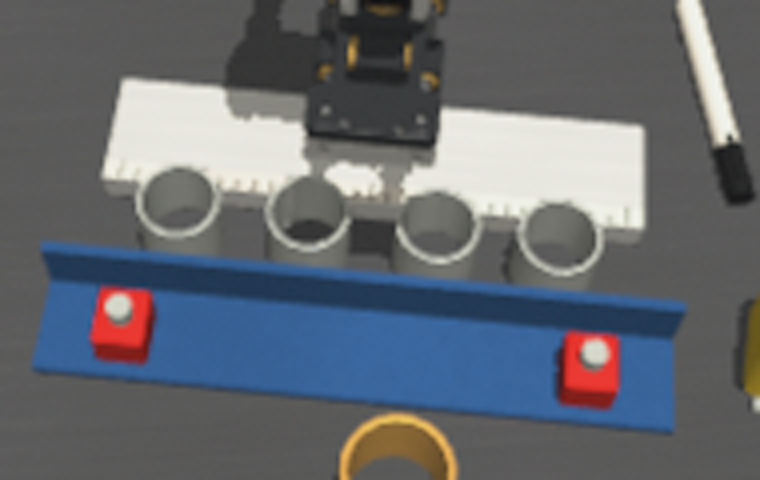

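Request:
send_rows(deltas=[{"dx":0,"dy":0,"dz":0.1,"turn":0,"hand":0},{"dx":0,"dy":0,"dz":0.2,"turn":0,"hand":0},{"dx":0,"dy":0,"dz":0.3,"turn":0,"hand":0}])

```text
clock: 11.35
ee_pos: [0.5555, -0.0761, 0.0444]
ee_rot: [-0.437, 1.571, -0.603]
wrist_force: [-3.4, 0.6, -4.0]
opening: 0.0259
```

Request:
send_rows(deltas=[{"dx":0,"dy":0,"dz":0.05,"turn":0,"hand":0},{"dx":0,"dy":0,"dz":0.1,"turn":0,"hand":0}])

```text
clock: 11.6
ee_pos: [0.5563, -0.0762, 0.0445]
ee_rot: [-2.537, 1.571, -2.703]
wrist_force: [-3.6, 0.5, -3.4]
opening: 0.0257
```

Request:
send_rows(deltas=[{"dx":0,"dy":0,"dz":0.05,"turn":0,"hand":0},{"dx":0,"dy":0,"dz":0.1,"turn":0,"hand":0}])

```text
clock: 11.85
ee_pos: [0.5574, -0.0764, 0.0445]
ee_rot: [-0.698, 1.571, -0.864]
wrist_force: [-3.9, 0.8, -4.3]
opening: 0.026
```

Request:
send_rows(deltas=[{"dx":0,"dy":0,"dz":0.05,"turn":0,"hand":0}])

```text
clock: 11.98
ee_pos: [0.5578, -0.0765, 0.0445]
ee_rot: [-1.069, 1.571, -1.235]
wrist_force: [-3.0, 0.6, -3.1]
opening: 0.026
```

Request:
send_rows(deltas=[{"dx":0,"dy":0,"dz":0.05,"turn":0,"hand":0}])

```text
clock: 12.1
ee_pos: [0.5583, -0.0765, 0.0444]
ee_rot: [-1.397, 1.571, -1.563]
wrist_force: [-3.7, -0.0, -4.3]
opening: 0.0253
```

```bash
python3 -c "
from h import *
to([.559,-.0785,.0435],-9.45)
cv2.imwrite('pics/s6.png',cv2.resize(manip.camera('scene')['img'][190:310,190:380,::-1],None,fx=4,fy=4,interpolation=cv2.INTER_CUBIC))
cv2.imwrite('pics/t6.png',cv2.resize(manip.camera('top')['img'][135:235,205:365,::-1],None,fx=5,fy=5,interpolation=cv2.INTER_CUBIC))
"
```

```text
t 12.10 pos [ 0.5583 -0.0765  0.0444] yaw -9.51 tilt [-1.e+00 -1.e-04  0.e+00] F [-3.71 -0.03 -4.25] open 0.0253
delta cm [ 0.094 -0.184  0.098] turn -0.0010
```

View pics/s6.png

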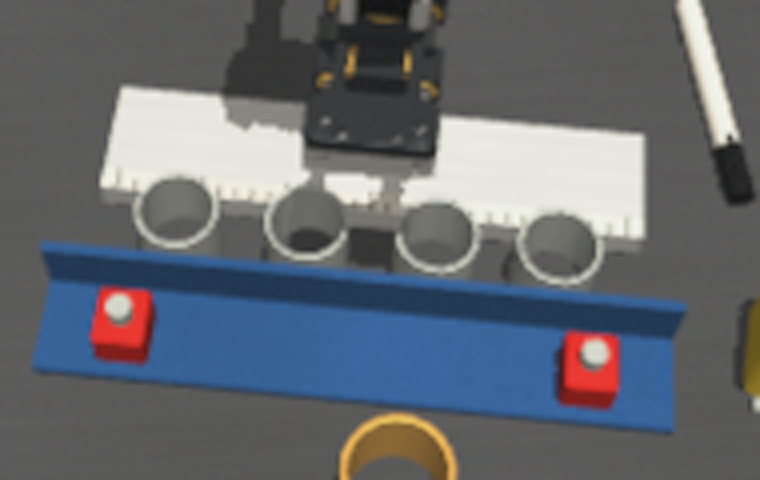

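View pics/t6.png

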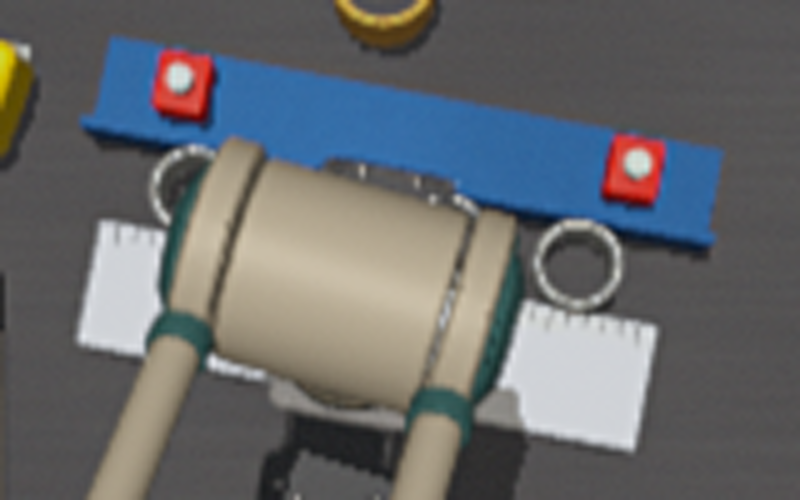

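Request:
send_rows(deltas=[{"dx":0,"dy":0,"dz":0.05,"turn":0,"hand":0},{"dx":0,"dy":0,"dz":0.1,"turn":0,"hand":0}])

```text
clock: 12.45
ee_pos: [0.5593, -0.0767, 0.0445]
ee_rot: [-1.655, 1.571, -1.821]
wrist_force: [-3.3, 0.5, -4.5]
opening: 0.0257
```

Request:
send_rows(deltas=[{"dx":0,"dy":0,"dz":0.05,"turn":0,"hand":0}])

```text
clock: 12.58
ee_pos: [0.5595, -0.0767, 0.0445]
ee_rot: [-2.818, 1.57, -2.983]
wrist_force: [-4.5, 1.2, -2.0]
opening: 0.0258
```

Request:
send_rows(deltas=[{"dx":0,"dy":0,"dz":0.05,"turn":0,"hand":0}])

```text
clock: 12.7
ee_pos: [0.5596, -0.0768, 0.0445]
ee_rot: [-2.997, 1.569, 3.121]
wrist_force: [-4.9, 0.3, -1.9]
opening: 0.0256
```

Request:
send_rows(deltas=[{"dx":0,"dy":0,"dz":0.05,"turn":0,"hand":0}])

```text
clock: 12.82
ee_pos: [0.5597, -0.0768, 0.0444]
ee_rot: [-3.024, 1.569, 3.094]
wrist_force: [-6.3, 1.4, -1.9]
opening: 0.0258
```

Request:
send_rows(deltas=[{"dx":0,"dy":0,"dz":0.05,"turn":0,"hand":0}])

```text
clock: 12.95
ee_pos: [0.5597, -0.0768, 0.0442]
ee_rot: [-3.081, 1.568, 3.037]
wrist_force: [-6.5, 0.2, -2.4]
opening: 0.0259
```

Request:
send_rows(deltas=[{"dx":0,"dy":0,"dz":0.05,"turn":0,"hand":0}])

```text
clock: 13.08
ee_pos: [0.5598, -0.0767, 0.0441]
ee_rot: [-3.109, 1.567, 3.009]
wrist_force: [-7.2, 1.5, -1.6]
opening: 0.0256
```

Request:
send_rows(deltas=[{"dx":0,"dy":0,"dz":0.05,"turn":0,"hand":0}])

```text
clock: 13.2
ee_pos: [0.5598, -0.0767, 0.044]
ee_rot: [-3.125, 1.566, 2.993]
wrist_force: [-8.0, 0.3, -1.5]
opening: 0.0258
```

```bash
python3 -c "
from h import *
to([.56,-.0785,.0435],-9.45)
cv2.imwrite('pics/s7.png',cv2.resize(manip.camera('scene')['img'][190:310,190:380,::-1],None,fx=4,fy=4,interpolation=cv2.INTER_CUBIC))
to([.56,-.0785,.0435],-9.45)
print(manip.get_state()['torque'])
"
```

```text
t 13.20 pos [ 0.5598 -0.0767  0.044 ] yaw -9.48 tilt [-1.0e+00 -1.0e-04 -5.1e-03] F [-7.96  0.25 -1.46] open 0.0258
delta cm [ 0.054 -0.172  0.046] turn -0.0005
t 13.25 pos [ 0.5598 -0.0767  0.044 ] yaw -9.48 tilt [-1.0e+00 -1.0e-04 -5.1e-03] F [-8.08  1.72 -1.56] open 0.0257
delta cm [ 0.052 -0.175  0.047] turn -0.0005
[0.21215835 1.38160906 0.13253182]
```

View pics/s7.png

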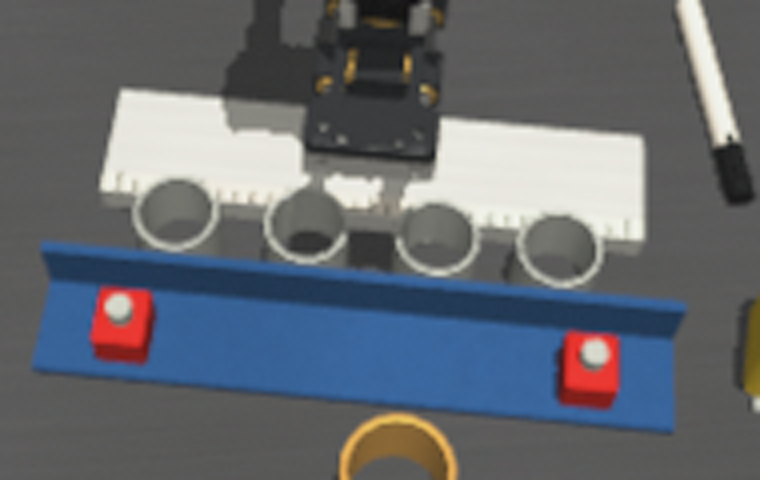

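Request:
send_rows(deltas=[{"dx":0,"dy":0,"dz":0.08,"turn":0,"hand":0},{"dx":0,"dy":0,"dz":0.16,"turn":0,"hand":0}])

```text
clock: 13.5
ee_pos: [0.5599, -0.0767, 0.0437]
ee_rot: [3.139, 1.563, 2.974]
wrist_force: [-10.1, 2.0, -1.4]
opening: 0.0257
```

Request:
send_rows(deltas=[{"dx":0,"dy":0,"dz":0.05,"turn":0,"hand":0},{"dx":0,"dy":0,"dz":0.1,"turn":0,"hand":0}])

```text
clock: 13.75
ee_pos: [0.56, -0.0766, 0.0435]
ee_rot: [3.127, 1.561, 2.962]
wrist_force: [-10.3, 1.4, -1.5]
opening: 0.0262
```

```bash
python3 -c "
from h import *
to([.56,-.0785,.0435],-9.45)
print(manip.get_state()['torque'])
"
```

```text
t 13.75 pos [ 0.56   -0.0766  0.0435] yaw -9.47 tilt [-9.999e-01  1.000e-04 -1.010e-02] F [-10.34   1.44  -1.47] open 0.0262
delta cm [-0.005 -0.187  0.032] turn -0.0004
[0.27252773 2.067976   0.09520718]
```

Request:
send_rows(deltas=[{"dx":0,"dy":0,"dz":0.08,"turn":0,"hand":0},{"dx":0,"dy":0,"dz":0.16,"turn":0,"hand":0}])

```text
clock: 14.0
ee_pos: [0.5601, -0.0766, 0.0431]
ee_rot: [3.124, 1.558, 2.959]
wrist_force: [-12.1, 1.7, -0.1]
opening: 0.0257
```

Request:
send_rows(deltas=[{"dx":0,"dy":0,"dz":0.08,"turn":0,"hand":0},{"dx":0,"dy":0,"dz":0.16,"turn":0,"hand":0}])

```text
clock: 14.25
ee_pos: [0.5602, -0.0766, 0.0432]
ee_rot: [3.13, 1.555, 2.965]
wrist_force: [-15.3, 1.8, 3.4]
opening: 0.0259
```

```bash
python3 -c "
from h import *
to([.56,-.0785,.0435],-9.45)
print(manip.get_state()['torque'])
"
```

```text
t 14.25 pos [ 0.5602 -0.0766  0.0432] yaw -9.45 tilt [-9.999e-01  2.000e-04 -1.610e-02] F [-15.29   1.83   3.36] open 0.0259
delta cm [-0.026 -0.194  0.008] turn -0.0000
[0.28590252 2.88558789 0.08630778]
```

Request:
send_rows(deltas=[{"dx":0,"dy":0,"dz":0.06,"turn":0,"hand":0},{"dx":0,"dy":0,"dz":0.06,"turn":0,"hand":0}])

```text
clock: 14.5
ee_pos: [0.5603, -0.0766, 0.0433]
ee_rot: [3.13, 1.554, 2.965]
wrist_force: [-16.2, 2.2, 3.5]
opening: 0.0259
```

Request:
send_rows(deltas=[{"dx":0,"dy":0,"dz":0.05,"turn":0,"hand":0},{"dx":0,"dy":0,"dz":0.05,"turn":0,"hand":0}])

```text
clock: 14.75
ee_pos: [0.5603, -0.0766, 0.0433]
ee_rot: [3.131, 1.553, 2.966]
wrist_force: [-16.9, 2.5, 4.1]
opening: 0.0261
```

Request:
send_rows(deltas=[{"dx":0,"dy":0,"dz":0,"turn":0,"hand":0},{"dx":0,"dy":0,"dz":0,"turn":0,"hand":0},{"dx":0,"dy":0,"dz":0,"turn":0,"hand":0}])

```text
clock: 15.12
ee_pos: [0.5603, -0.0766, 0.0433]
ee_rot: [3.131, 1.553, 2.967]
wrist_force: [-17.4, 2.1, 5.4]
opening: 0.026
```

```bash
python3 -c "
from h import *
to([.56,-.0785,.0435],-9.45)
cv2.imwrite('pics/s8.png',cv2.resize(manip.camera('scene')['img'][190:310,190:380,::-1],None,fx=4,fy=4,interpolation=cv2.INTER_CUBIC))
to([.56,-.0785,.0435],-9.45)
"
```

```text
t 15.12 pos [ 0.5603 -0.0766  0.0433] yaw -9.45 tilt [-9.998e-01  2.000e-04 -1.790e-02] F [-17.37   2.1    5.45] open 0.0260
delta cm [-0.019 -0.196  0.003] turn 0.0000
t 15.18 pos [ 0.5603 -0.0766  0.0433] yaw -9.45 tilt [-9.998e-01  2.000e-04 -1.790e-02] F [-17.6    2.39   4.32] open 0.0259
delta cm [-0.019 -0.194  0.004] turn -0.0000
```

View pics/s8.png

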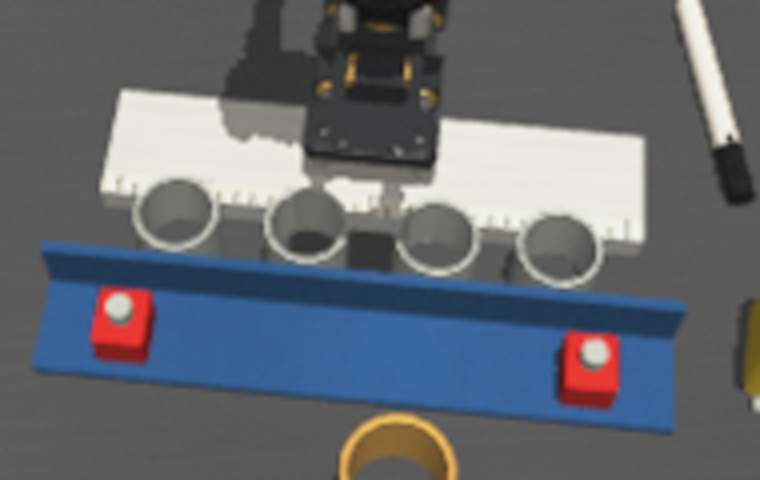

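```bash
python3 -c "
from h import *
c=manip.camera('scene')
u=np.array([[176,213],[306,225],[437,238],[559,249]])/4+190
P=ray(c,u,.05)[:,:2]
E=ray(c,np.array([[42,243],[685,303]])/4+190,.045)[:,:2]
y=(E[1]-E[0])/np.linalg.norm(E[1]-E[0]);n=np.array([y[1],-y[0]])
print(P,(P-E[0])@n,(P-E.mean(0))@y,n)
to([.56,-.0785,.0435],-9.45)
print(manip.get_state()['torque'])
"
```

```text
[[ 0.6184792  -0.19304092]
 [ 0.63054151 -0.12034436]
 [ 0.6431788  -0.04763453]
 [ 0.65418441  0.01969557]] [-0.0238242  -0.02381708 -0.0232449  -0.02340234] [-0.10690807 -0.03321757  0.04058008  0.10880354] [ 0.98652782 -0.16359356]
t 15.22 pos [ 0.5603 -0.0766  0.0433] yaw -9.45 tilt [-9.998e-01  2.000e-04 -1.790e-02] F [-17.49   1.32   5.13] open 0.0259
delta cm [-0.02  -0.193  0.002] turn -0.0000
[0.36526199 3.12677385 0.07848037]
```

Request:
send_rows(deltas=[{"dx":0,"dy":0,"dz":0.03,"turn":0,"hand":0},{"dx":0,"dy":0,"dz":0.03,"turn":0,"hand":0},{"dx":0,"dy":0,"dz":0.03,"turn":0,"hand":0},{"dx":0,"dy":0,"dz":0.03,"turn":0,"hand":0},{"dx":0,"dy":0,"dz":0.03,"turn":0,"hand":0}])

```text
clock: 15.85
ee_pos: [0.5603, -0.0766, 0.0433]
ee_rot: [3.132, 1.552, 2.967]
wrist_force: [-17.6, 1.9, 6.0]
opening: 0.026
```

Request:
send_rows(deltas=[{"dx":0,"dy":0,"dz":-0.1,"turn":0,"hand":0},{"dx":0,"dy":0,"dz":-0.3,"turn":0,"hand":0},{"dx":0,"dy":0,"dz":-0.6,"turn":0,"hand":0},{"dx":0,"dy":0,"dz":-1.0,"turn":0,"hand":0},{"dx":0,"dy":0,"dz":-1.5,"turn":0,"hand":0}])

```text
clock: 16.48
ee_pos: [0.5573, -0.0765, 0.0453]
ee_rot: [-0.071, 1.565, -0.237]
wrist_force: [0.7, 0.2, -3.1]
opening: 0.0258
```

Request:
send_rows(deltas=[{"dx":0,"dy":0,"dz":-0.8,"turn":0,"hand":0},{"dx":0,"dy":0,"dz":-1.8,"turn":0,"hand":0},{"dx":0,"dy":0,"dz":-2.8,"turn":0,"hand":0},{"dx":0,"dy":0,"dz":-3.8,"turn":0,"hand":0},{"dx":0,"dy":0,"dz":-4.5,"turn":0,"hand":0}])

```text
clock: 17.1
ee_pos: [0.5093, -0.0683, 0.0445]
ee_rot: [-2.725, 1.571, -2.891]
wrist_force: [-0.3, 0.1, -3.7]
opening: 0.0258
```

```bash
python3 -c "
from h import *
to([.498,-.0665,.174],-9.45)
c=manip.camera('scene')
cv2.imwrite('pics/s9.png',cv2.resize(c['img'][170:310,180:400,::-1],None,fx=3.5,fy=3.5,interpolation=cv2.INTER_CUBIC))
"
```

```text
t 17.10 pos [ 0.5093 -0.0683  0.0445] yaw -9.51 tilt [-1.e+00 -0.e+00 -1.e-04] F [-0.29  0.13 -3.74] open 0.0258
delta cm [-12.95   -0.013  -1.148] turn -0.0011
```

View pics/s9.png

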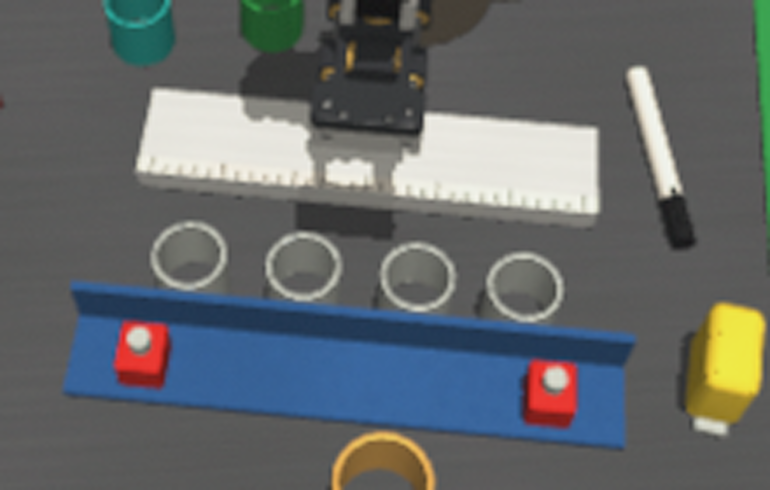

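```bash
python3 -c "
from h import *
s=manip.camera('scene');Hs=cv2.cvtColor(s['img'],cv2.COLOR_RGB2HSV)
E0=np.array([.65720445,-.09220769]);y=np.array([.16452505,.9863729]);n=np.array([y[1],-y[0]])
cs,_=cv2.findContours(cv2.inRange(Hs,(0,0,130),(179,60,255))[231:265,215:350],cv2.RETR_EXTERNAL,cv2.CHAIN_APPROX_NONE)
for c in cs:
    if len(c)>20:
        el=cv2.fitEllipse(c+np.array([215,231]));p=ray(s,[el[0]],.05)[0][:2];print(el,p,(p-E0)@n,(p-E0)@y)
"
```

```text
((329.6081237792969, 251.5133819580078), (19.03174591064453, 21.490184783935547), 106.87380981445312) [0.65235308 0.01964172] -0.02318729359329627 0.10952705024724191
((298.9405212402344, 248.72247314453125), (19.07598876953125, 20.76258659362793), 100.68734741210938) [ 0.64120423 -0.0481318 ] -0.023033773446997037 0.04084282857389701
((266.36566162109375, 245.60275268554688), (18.905141830444336, 20.966777801513672), 91.1631088256836) [ 0.62889618 -0.1205571 ] -0.02325832489854373 -0.03262050588567963
((233.59205627441406, 242.52188110351562), (18.754682540893555, 21.022916793823242), 72.64099884033203) [ 0.61657243 -0.19394261] -0.023340377003999054 -0.1070335567947414
```

Request:
send_rows(deltas=[{"dx":-3,"dy":0,"dz":-0.5,"turn":0,"hand":0},{"dx":-7,"dy":0,"dz":-1,"turn":0,"hand":0},{"dx":-11,"dy":0,"dz":-1,"turn":0,"hand":0},{"dx":-13,"dy":0,"dz":-1,"turn":0,"hand":0},{"dx":-13,"dy":0,"dz":-1,"turn":0,"hand":0}])

```text
clock: 17.82
ee_pos: [0.5018, -0.0672, 0.1761]
ee_rot: [-0.109, 1.566, -0.275]
wrist_force: [0.3, -0.1, -3.3]
opening: 0.0259
```

```bash
python3 -c "
from h import *
to([.476,.272,.174],77.5)"
```

```text
t 17.82 pos [ 0.5018 -0.0672  0.1761] yaw -9.51 tilt [-1.0e+00 -5.0e-04  4.8e-03] F [ 0.3  -0.12 -3.32] open 0.0259
delta cm [ 0.153 33.025 -8.152] turn -1.5187
```

Request:
send_rows(deltas=[{"dx":0,"dy":2.5,"dz":-0.6,"turn":-0.12,"hand":0},{"dx":0,"dy":6.2,"dz":-1.5,"turn":-0.28,"hand":0},{"dx":0,"dy":10,"dz":-2.5,"turn":-0.46,"hand":0},{"dx":0,"dy":13.8,"dz":-3.4,"turn":-0.63,"hand":0},{"dx":0,"dy":17.5,"dz":-4.3,"turn":-0.8,"hand":0}])

```text
clock: 18.45
ee_pos: [0.4859, 0.1141, 0.1728]
ee_rot: [2.632, 1.568, -3.012]
wrist_force: [-0.2, -0.1, -3.9]
opening: 0.0261
```

```bash
python3 -c "
from h import *
to([.476,.272,.174],77.5)"
```

```text
t 18.45 pos [0.4859 0.1141 0.1728] yaw 36.64 tilt [-1.      0.0012 -0.0021] F [-0.19 -0.1  -3.91] open 0.0261
delta cm [-0.126 13.264  8.632] turn -0.7131
```

Request:
send_rows(deltas=[{"dx":0,"dy":3.2,"dz":2.1,"turn":-0.17,"hand":0},{"dx":0,"dy":6.5,"dz":4.2,"turn":-0.34,"hand":0},{"dx":0,"dy":9.8,"dz":6.4,"turn":-0.51,"hand":0},{"dx":0,"dy":12.2,"dz":7.9,"turn":-0.65,"hand":0},{"dx":0,"dy":13.1,"dz":8.5,"turn":-0.71,"hand":0}])

```text
clock: 19.08
ee_pos: [0.4767, 0.2703, 0.1724]
ee_rot: [2.054, 1.568, -2.881]
wrist_force: [-0.1, -0.5, -2.4]
opening: 0.0257
```

Request:
send_rows(deltas=[{"dx":0,"dy":0,"dz":0,"turn":0,"hand":0},{"dx":0,"dy":0,"dz":0,"turn":0,"hand":0}])

```text
clock: 19.32
ee_pos: [0.4773, 0.2681, 0.1734]
ee_rot: [2.471, 1.569, -2.469]
wrist_force: [0.1, 0.4, -3.2]
opening: 0.0255
```

```bash
python3 -c "
from h import *
to([.476,.272,.047],77.5)"
```

```text
t 19.32 pos [0.4773 0.2681 0.1734] yaw 76.95 tilt [-1.      0.0013 -0.0016] F [ 0.05  0.39 -3.21] open 0.0255
delta cm [12.64   0.197  0.372] turn -0.0096
```

Request:
send_rows(deltas=[{"dx":3,"dy":0.2,"dz":0.4,"turn":-0.01,"hand":0},{"dx":7,"dy":0.2,"dz":0.4,"turn":-0.01,"hand":0},{"dx":10.5,"dy":0.2,"dz":0.4,"turn":-0.01,"hand":0},{"dx":11.6,"dy":0.2,"dz":0.4,"turn":-0.01,"hand":0},{"dx":11.8,"dy":0.2,"dz":0.4,"turn":-0.01,"hand":0}])

```text
clock: 19.95
ee_pos: [0.4769, 0.2727, 0.0563]
ee_rot: [2.581, 1.57, -2.349]
wrist_force: [0.0, -0.5, -3.3]
opening: 0.0253
```

Request:
send_rows(deltas=[{"dx":0.2,"dy":0,"dz":0,"turn":0,"hand":0},{"dx":0.4,"dy":0,"dz":0,"turn":0,"hand":0},{"dx":0.6,"dy":0,"dz":0,"turn":0,"hand":0},{"dx":0.8,"dy":0,"dz":0,"turn":0,"hand":0}])

```text
clock: 20.45
ee_pos: [0.4768, 0.2733, 0.0487]
ee_rot: [-1.085, 1.57, 0.269]
wrist_force: [-0.1, -0.5, -3.2]
opening: 0.0255
```

```bash
python3 -c "
from h import *
to([.476,.272,.0455],77.5)
cv2.imwrite('pics/s10.png',cv2.resize(manip.camera('scene')['img'][100:290,340:500,::-1],None,fx=3,fy=3,interpolation=cv2.INTER_CUBIC))"
```

```text
t 20.45 pos [0.4768 0.2733 0.0487] yaw 77.58 tilt [-1.e+00 -6.e-04  3.e-04] F [-0.11 -0.48 -3.21] open 0.0255
delta cm [ 0.317  0.052 -0.14 ] turn 0.0015
```

View pics/s10.png

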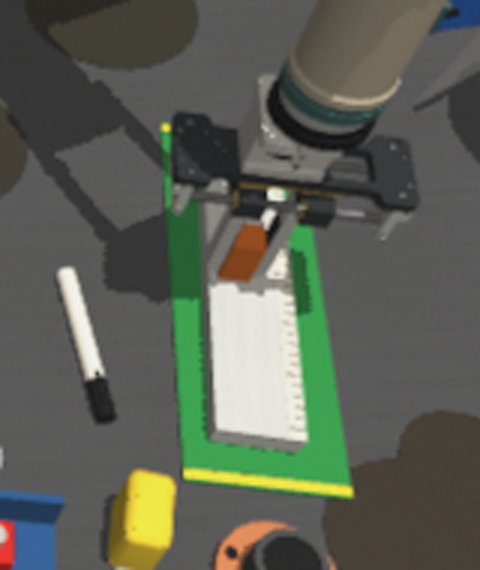

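Request:
send_rows(deltas=[{"dx":0.15,"dy":0,"dz":0,"turn":0,"hand":0},{"dx":0.3,"dy":0,"dz":0,"turn":0,"hand":0},{"dx":0.3,"dy":0,"dz":0,"turn":0,"hand":0}])

```text
clock: 20.88
ee_pos: [0.4767, 0.2732, 0.0454]
ee_rot: [-1.672, 1.571, -0.318]
wrist_force: [-0.7, -0.0, -3.3]
opening: 0.0257
```

Request:
send_rows(deltas=[{"dx":0.1,"dy":0,"dz":0,"turn":0,"hand":0},{"dx":0.1,"dy":0,"dz":0,"turn":0,"hand":0}])

```text
clock: 21.12
ee_pos: [0.4768, 0.2732, 0.0454]
ee_rot: [-1.136, 1.57, 0.218]
wrist_force: [-1.9, -0.0, 6.0]
opening: 0.0259
```

Seated on the mat (Fz now +6 N). Release and rise.

Request:
send_rows(deltas=[{"dx":-0.1,"dy":0,"dz":0,"turn":0,"hand":0},{"dx":-0.1,"dy":0,"dz":0,"turn":0,"hand":0.4},{"dx":-0.1,"dy":0,"dz":0,"turn":0,"hand":0.8},{"dx":-0.1,"dy":0,"dz":0,"turn":0,"hand":0.8},{"dx":-0.1,"dy":0,"dz":0,"turn":0,"hand":0.8}])

```text
clock: 21.75
ee_pos: [0.4768, 0.2732, 0.0454]
ee_rot: [-1.54, 1.571, -0.186]
wrist_force: [-0.0, 0.4, 0.5]
opening: 0.0629
```

Request:
send_rows(deltas=[{"dx":0,"dy":0,"dz":0,"turn":0,"hand":0.8},{"dx":0,"dy":0,"dz":0,"turn":0,"hand":0.8},{"dx":-1,"dy":0,"dz":0,"turn":0,"hand":0.8},{"dx":-4,"dy":0,"dz":0,"turn":0,"hand":0.8},{"dx":-8,"dy":0,"dz":0,"turn":0,"hand":0.8}])

```text
clock: 22.38
ee_pos: [0.4761, 0.2729, 0.1261]
ee_rot: [2.215, 1.569, -2.714]
wrist_force: [0.6, 1.2, 0.6]
opening: 0.0754
```

Request:
send_rows(deltas=[{"dx":-4,"dy":-4,"dz":0,"turn":0,"hand":0.8},{"dx":-8,"dy":-8,"dz":0,"turn":0,"hand":0.8},{"dx":-10,"dy":-12,"dz":0,"turn":0,"hand":0.8},{"dx":-10,"dy":-14,"dz":0,"turn":0,"hand":0.8},{"dx":-10,"dy":-14,"dz":0,"turn":0,"hand":0.8}])

```text
clock: 23.0
ee_pos: [0.6144, 0.2425, 0.2257]
ee_rot: [-1.312, 1.57, 0.041]
wrist_force: [0.3, 0.4, -0.4]
opening: 0.0756
```

```bash
python3 -c "
from h import *
to([.476,.272,.0455],77.5)
for n in('top','scene'):
    cv2.imwrite(f'pics/{n}11.png',manip.camera(n)['img'][:,:,::-1])"
```

```text
t 23.00 pos [0.6144 0.2425 0.2257] yaw 77.50 tilt [-1.e+00 -5.e-04  1.e-04] F [ 0.32  0.4  -0.35] open 0.0756
delta cm [18.009 14.16  -0.118] turn 0.0000
```

View pics/top11.png

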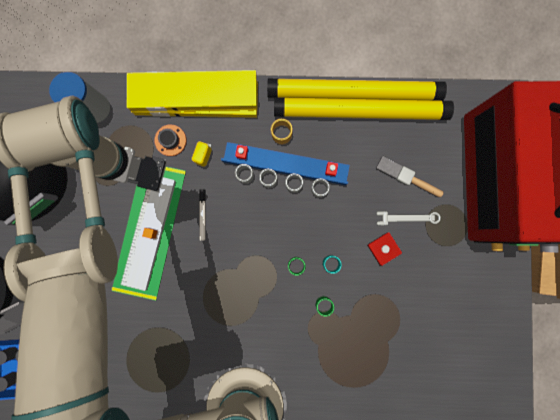

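View pics/scene11.png

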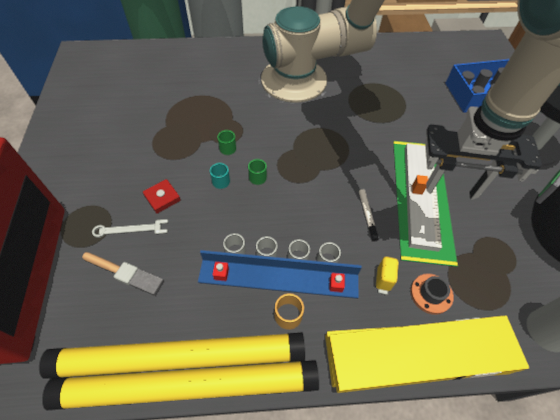

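```bash
python3 -c "
from h import *
t=manip.camera('top');s=manip.camera('scene')
E0=np.array([.65720445,-.09220769]);y=np.array([.16452505,.9863729]);n=np.array([y[1],-y[0]])
for c,roi in((s,(231,265,215,350)),(t,(160,200,230,335))):
  Hs=cv2.cvtColor(c['img'],cv2.COLOR_RGB2HSV)
  cs,_=cv2.findContours(cv2.inRange(Hs,(0,0,125),(179,60,255))[roi[0]:roi[1],roi[2]:roi[3]],0,cv2.CHAIN_APPROX_NONE)
  for k in cs:
    if len(k)>20:
        el=cv2.fitEllipse(k+np.array([roi[2],roi[0]]));p=ray(c,[el[0]],.05)[0][:2];print(p,((p-E0)@n).round(4),((p-E0)@y).round(4))
H=cv2.cvtColor(s['img'],cv2.COLOR_RGB2HSV)
d=np.load('c0.npz')
for a,b,nm in((d['s'],s['img'],'s'),):
  D=cv2.absdiff(a,b).max(2)
  for q,(x0,y0,x1,y1) in dict(brush=(80,250,165,295),wrench=(90,215,172,240),magnet=(140,178,182,212),sleeve=(272,292,306,328),marker=(355,185,382,242),tape=(374,255,400,295),flange=(408,270,458,314)).items(): print(q,(D[y0:y1,x0:x1]>50).sum())
"
```

```text
[0.65241581 0.01958525] -0.0231 0.1095
[ 0.64104175 -0.04813211] -0.0232 0.0408
[ 0.62904567 -0.12052626] -0.0231 -0.0326
[ 0.61680794 -0.19394901] -0.0231 -0.107
[ 0.61451757 -0.19536947] -0.0251 -0.1088
[ 0.62658609 -0.12167615] -0.0254 -0.0341
[ 0.63858178 -0.04918675] -0.0254 0.0394
[0.64979292 0.01878296] -0.0256 0.1083
brush 0
wrench 0
magnet 0
sleeve 0
marker 150
tape 0
flange 0
```

```bash
python3 -c "
from h import *
print(manip.job_done())"
```

```text
the job is handed in; nothing more can be done
None
```

I picked up the straightedge, pushed the four pipes against the fence, pressed the row home, laid the straightedge back on its mat, let go and handed the job in. The clock stood at about 23 s of the allowed 72 s. The hand-in reports no verdict.

- **Press:** the wrist force levelled off at about 17.5 N towards the fence and stayed there for about a second. I could not read the fence load itself. Allowing up to 8 N for friction, it was somewhere between 9.5 and 17.5 N.
- **Pipes:** while pressed and after I backed off, all four centres were the same distance from the fence to within 0.6 mm. In the last pictures they sat 23.1–23.2 mm from the face in the scene view. The top view gave 25.1–25.6 mm when measured against the fence line from the scene camera. The 2 mm gap is the offset between the two cameras; the true value at contact is 24 mm.
- **Straightedge:** it looks flat on the mat in the last pictures, and the fingers were open and well clear. I judged its final position by eye and from the arm's position at release, not by a fresh measurement.
- **Other things:** comparing pictures showed no change at the brush, wrench, magnet, sleeve, tape or flange. The check did flag the marker, but it sits at the same place in the picture and the arm's shadow fell across it, so I take that as shadow.

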